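# Unload a slide carrier from the drying bed, stack it in the loader and start

## Task

Slide the flat slide carrier along its lane in the drying bed until its end sticks out over the bed's open edge while it still lies flat, take it by that end, lay it flat on the free bench top and let go. Take it again across its middle and lay it gently, flat and square, on top of the two carriers in the loader's cradle, then flip the clear guard up until it stays up, press the start button beneath it fully down and leave the guard up. Leave the staining jar, the flask and the bottle where they stand.

Things in the scene. Friction and masses are not known exactly. Their poses are not given: they have to be found in the camera images.
- drying_bed: fixed slide-drying bed, white block 180 (x) x 110 (y) x 40 mm high; origin at the centre of its underside. A straight lane 59 mm wide and 8 mm deep runs along its x axis; lane floor 32 mm above the bench. The lane is open at the -x end of the block and closed by a 10 mm wall at the +x end, so the lane is 170 mm long, from x = -90 to +80 mm.
- bed_edge (a point): middle of the lane floor at its open edge, 32 mm above the bench; axes as the drying bed, x points into the lane, away from the open edge
- carrier_mid (a point): carrier to be moved: flat aluminium plate 110 (x) x 56 (y) x 8 mm, about 80 g, two glass slides flush in its top; this point is its centre, half-way up. It starts in the lane, x along the lane, top flush with the lane's walls, near end 2 to 22 mm inside the open edge, 38 to 58 mm of empty lane behind its far end. With more than 55 mm over the edge it tips off.
- loader: fixed loader: grey base plate 160 (x) x 202 (y) x 8 mm, origin on the underside below the cradle's centre; the plate reaches from y = -48 to +154 mm. The stacking cradle is at the origin; the switch box, 70 x 68 mm with its top 30 mm above the bench, is centred at x = 9, y = 112 mm.
- cradle_floor (a point): centre of the cradle's floor, 8 mm above the bench; axes as the loader. Carriers lie lengthwise along x, either way round, between steel guides 62 mm apart across y and 116 mm along x; guides rise straight to 36 mm above the bench, then flare outward to 52 mm. Side guides leave a 56 mm gap at mid length for the fingers. Two carriers are in it; the third's centre belongs 20 mm above this point.
- stack_upper_mid (a point): centre of the upper of the two loose carriers already in the cradle (same shape and size, 12 mm above the cradle floor)
- guard (a joint): angle of the clear guard over the start button, rad: 0 shut, 2.2 fully open (leaning back); a stiff hinge, it stays at any angle; about 0.6 N at the bar moves it
- guard_hinge (a point): middle of the guard's hinge line, which runs along the loader's y axis, 48 mm above the bench at x = 30, y = 112 mm of the loader. Axes turn with the guard.
- guard_bar (a point): middle of the guard's round lifting bar (8 mm thick, 40 mm clear between its arms, parallel to the hinge and 88 mm from it; 34 mm of open space between the bar and the cover). Guard shut: the bar is on the -x side of the hinge (loader axes) at the hinge's height; it swings up and over to +x.
- start_button (a joint): travel of the start button, m: 0 up, 0.005 fully down; spring return, about 5 N fully down
- button_top (a point): top centre of the round start button (24 mm wide), 41 mm above the bench, 30 mm to the -x side of the hinge line (loader axes), under the guard
- staining_jar_centre (a point): bystander: staining jar, 55 x 48 x 105 mm high, loose; this point is half-way up its middle
- flask_centre (a point): bystander: conical flask, 64 mm wide, 105 mm high, loose; this point is half-way up
- bottle_centre (a point): bystander: small bottle with screw cap, 52 mm wide, 109 mm high, loose; this point is half-way up
Mind the look-alikes: they are no part of the job. Leave any orange look-alike of the part that bears carrier_mid alone.

How it is judged:
On the way, in this order (a step that is already met when the one before it is completed fails the run):
1. the carrier has been slid along its lane until its end sticks out at least 20 mm over the bed's open edge, still lying flat on the lane floor (x of carrier_mid in the frame of bed_edge between 0 and 0.035 m and y of carrier_mid in the frame of bed_edge between -0.006 and 0.006 m and z of carrier_mid in the frame of bed_edge between 0.002 and 0.006 m and angle between carrier_mid's own z axis and vertical below 0.05 rad), for 0.2 s.
2. the carrier lies flat on the bench top, released (height (world z) of carrier_mid below 0.007 m and angle between carrier_mid's own z axis and vertical below 0.05 rad and contact force between the fingers and carrier below 0.05 N and linear speed of carrier below 0.02 m/s), for 0.2 s.
3. the carrier lies flat and square on the two others in the cradle, released (x of carrier_mid in the frame of cradle_floor between -0.006 and 0.006 m and y of carrier_mid in the frame of cradle_floor between -0.006 and 0.006 m and z of carrier_mid in the frame of cradle_floor between 0.0175 and 0.0225 m and angle between the x axis of carrier_mid and the x axis of cradle_floor, either way round below 0.1 rad and angle between carrier_mid's own z axis and vertical below 0.06 rad and contact force between the fingers and carrier below 0.05 N), for 0.2 s.
4. the guard has been flipped up and stays up by itself (value of joint guard above 1.3 rad and contact force between the fingers and guard below 0.05 N), for 0.3 s.
5. the start button is pressed down at least 4 mm with the guard up (value of joint start_button above 0.004 m and value of joint guard above 1.3 rad), for 0.05 s.
At the end, for the whole second after the job is handed in: The carrier rests, released, flat on the two others in the cradle (centre within 6 mm of the cradle's centre line both ways, within 0.1 rad of square, 20 mm above the cradle floor within 2.5 mm); the guard stands open by more than 1.3 rad; the button is up again (all of step 3 and value of joint guard above 1.3 rad and linear speed of carrier below 0.02 m/s and value of joint start_button below 0.002 m); the robot touches nothing.
It fails at once if the staining jar is knocked away (30 mm) or tipped (distance of staining_jar_centre from where it was at the start of the episode above 0.03 m or angle between staining_jar_centre's own z axis and vertical above 0.3 rad).
It fails at once if the flask is knocked away (30 mm) or tipped (distance of flask_centre from where it was at the start of the episode above 0.03 m or angle between flask_centre's own z axis and vertical above 0.3 rad).
It fails at once if the bottle is knocked away (30 mm) or tipped (distance of bottle_centre from where it was at the start of the episode above 0.03 m or angle between bottle_centre's own z axis and vertical above 0.3 rad).
It fails at once if the carrier is slammed or pressed onto the stack (over 40 N) (contact force between carrier and stack_upper above 40 N).
It fails at once if the start button is pressed while the guard is still down (value of joint start_button above 0.004 m and value of joint guard below 1 rad).
It also fails if it takes over 72 s, if anything falls off the work surface, if the arm or the gripper's body presses on something with over 40 N, if the wrist force passes 120 N, or if a joint passes its speed limit or range.

## Robot

A 6-joint arm with a two-finger parallel gripper is mounted at the origin on a cart in front of the work surface, level with it; the furniture and walls round the work are solid. World frame = base frame: x ahead of the robot, y to its left, z up, the work surface at z = 0. Lengths are in m, angles in rad, forces in N, time in s.
With the tool pointing down it reaches from about 0.325 to 0.775 m from the base axis. Payload 5.5 kg.
Tool frame: the origin (TCP) lies where the fingers leave the gripper's body, on its centre line; the fingertips stand 80 mm ahead of it and the grasp point (between the pads) lies 61 mm ahead of it; x points along the fingers, y is the direction in which the jaws open and shut, and the axes are right-handed (so a half turn about x gives the same grasp; the last joint's range is limited). The gripper opens to 88 mm and grips with 3 to 60 N. Pads are 20 mm wide; open, the fingers measure 115 mm over their backs; the gripper's body (75 mm by 178 mm) begins 61 mm behind the grasp point.
Start: joints at [1.258, 0.091, 1.231, -0, 1.82, -0.057], TCP at [0.152, 0.58, 0.303] pointing down, gripper open.
Joint ranges: [-2.87, 2.87], [-0.86, 2.18], [0.17, 2.46], [-1.51, 4.65], [0.06, 2.69], [-2.65, 2.65]. Speed limits (rad/s): [2.57, 2.57, 3.01, 3.14, 3.14, 3.14].

## Interface

Orientations are given as [roll, pitch, yaw] about the fixed x, y, z axes, in that order (R = Rz(yaw) Ry(pitch) Rx(roll)).
In Python, from bench import robot gives the robot as it stands.
- The arm moves only by the shell command python3 -m inch 'ROWS' [FORCE]. ROWS is JSON, a list of rows, each a list of 3 entries, a list of its own where there are three numbers: the closure in counts, from 0 (fully open) to 255 (shut), then the shift along the tool's x, y, z in mm, then the turn, a rotation vector about the tool's x, y, z in rad. A call has 1 to 12 rows; each row shifts and turns the pose as measured when the row begins, along the tool's axes as they then stand; what a row does not reach is not made up. A row lasts 1/12 s, in which the tool goes at most 41.7 mm and 7.16 degrees, less where a joint would pass 70% of its speed; a pose out of reach is approached as far as the arm can. A call is refused whole if a number of a shift passes 41.7 or a number of a turn 0.125, either way. A call with a gripper value outside its range is refused whole. The fingers move at their own pace and stop on an object; FORCE is the grip in N (left out, the last holds). Time passes only in rows, so rows that do not move let the fingers close. It gives the time, the measured TCP pose, the force and the opening at its end, in the units of the state.
- robot.sense(): the state, without advancing time (a new reading comes with each control period).
- robot.capture(name): name is "scene" or "top" or "wrist"; returns a dict with "frame" (420x560x3 uint8, red, green, blue), "vertical_fov" (degrees; the focal length in pixels is half the picture's height over the tangent of half this angle, whatever the lens; pixels are square), "cx", "cy" (the principal point, pixels), "D" ([k1, k2, p1, p2, k3] as OpenCV has them; the pictures are not rectified), "xyz" and "orientation" of the camera in the world. Camera axes: x right, y up, looking along -z (the intrinsics and any distortion apply to the point x, -y, -z); pixel columns grow to the right and rows downward; lengths in m; the calibration is good to about 2 mm. A picture is of the moment at which its call begins. There is no depth.
- robot.finish_job(): hands the job in, once; it reports no verdict.
The state is a dict: "time_s": time; "qpos": joint angles; "qvel": joint speeds; "tau": joint torques, N m; "eef_pos": TCP position; "eef_rot": TCP orientation; "ft_force": force on the tool from outside, world axes, zero at the start; "ft_torque": the same for the moment, N m; "finger_gap": finger opening in m.
Only numpy, scipy, OpenCV 4.12 (cv2) and the standard library are available. Lean on these libraries where they do the work, as an engineer would, in place of code of your own. Each camera call takes 0.05 s, during which the arm holds its last target. There are 200 camera calls.

## Working session

There is one attempt and no reset: what is moved stays moved. The work goes in short steps, Python scripts to look and compute and a shell command to move; the robot and the scene stay as the last step left them, time stands still between calls to the robot, and variables do not carry over. Pictures are saved under pics/ and viewed, about 8 in all and at most 12, crops included, and the job is handed in when it is done.

```bash
mkdir -p pics; cat > h.py <<'E'
import numpy as np, cv2
from scipy.spatial.transform import Rotation as R
from bench import robot
def snap(n,f):
    c=robot.capture(n); cv2.imwrite('pics/'+f+'.png',c['frame'][:,:,::-1]); 
    import pickle; pickle.dump(c,open('pics/'+f+'.pkl','wb')); return c
def load(f):
    import pickle; return pickle.load(open('pics/'+f+'.pkl','rb'))
def K(c):
    f=210/np.tan(np.radians(c['vertical_fov'])/2); return np.array([[f,0,c['cx']],[0,f,c['cy']],[0,0,1.]])
def rot(c):
    o=np.array(c['orientation']); return R.from_euler('xyz',o).as_matrix() if o.size==3 else o.reshape(3,3)
def px2w(c,uv,z):
    uv=np.array(uv,float).reshape(-1,1,2); n=cv2.undistortPoints(uv,K(c),np.array(c['D'],float)).reshape(-1,2)
    d=np.c_[n[:,0],-n[:,1],-np.ones(len(n))]@rot(c).T; o=np.array(c['xyz']); z=np.broadcast_to(z,(len(n),))
    return o+d*((z-o[2])/d[:,2])[:,None]
def w2px(c,P):
    p=(np.atleast_2d(P)-np.array(c['xyz']))@rot(c); p=p*[1,-1,-1]
    return cv2.projectPoints(p.reshape(-1,1,3),np.zeros(3),np.zeros(3),K(c),np.array(c['D'],float))[0].reshape(-1,2)
E
python3 - <<'E'
from h import *
for n in('top','scene'):
    c=snap(n,n+'0'); print(n,c['xyz'],c['orientation'],c['vertical_fov'],c['D'])
t=cv2.imread('pics/top0.png'); cv2.imwrite('pics/top0b.png',cv2.resize(t,(800,600),interpolation=cv2.INTER_CUBIC))
print(robot.sense())
E
```

```text
top [ 0.41383664 -0.09343281  1.3976138 ] [ 0.09441231  0.02028096 -1.59201963] 45.05155365831165 [-0.0820415  0.         0.         0.         0.       ]
scene [-0.21049632 -0.79172312  0.85344089] [ 0.90993382  0.01492371 -0.84456519] 51.156795251506985 [-0.00607733  0.          0.          0.          0.        ]
{'time_s': 0.1, 'qpos': array([ 1.25829236e+00,  9.18120429e-02,  1.23172629e+00,  1.83947413e-05,
        1.81979201e+00, -5.67043037e-02]), 'qvel': array([-0.00153066, -0.0023616 , -0.00298545,  0.00044069, -0.00053712,
       -0.00061643]), 'tau': array([ 3.12862241e-03, -4.47855699e+01, -4.07570744e+01,  7.00841518e-02,
        2.83645542e-02, -9.77319201e-05]), 'eef_pos': array([0.15177656, 0.58037013, 0.3016249 ]), 'eef_rot': array([-1.63776407,  1.56905854, -1.89355922]), 'ft_force': array([-0.0332714 ,  0.40854656,  0.27847644]), 'ft_torque': array([ 0.04148106, -0.0028068 ,  0.02836995]), 'finger_gap': 0.08797853988983348}
```

View pics/top0b.png

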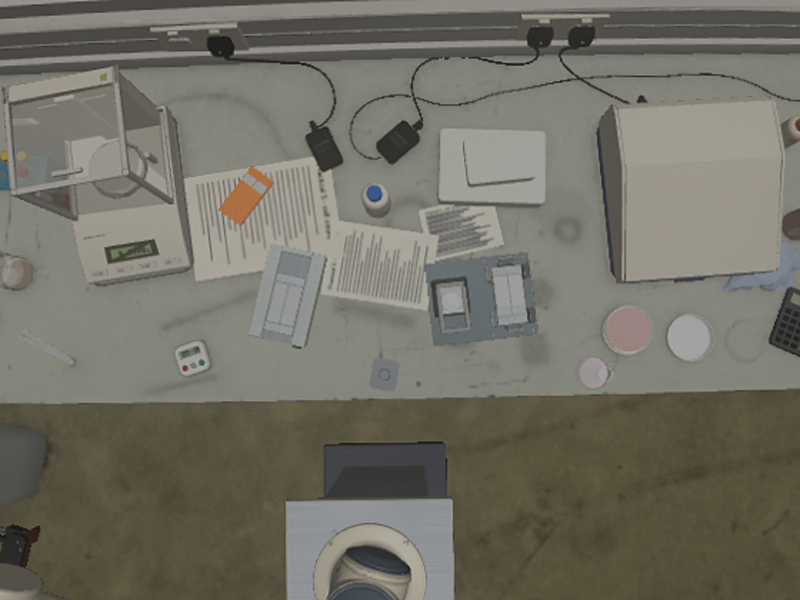

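View pics/scene0.png

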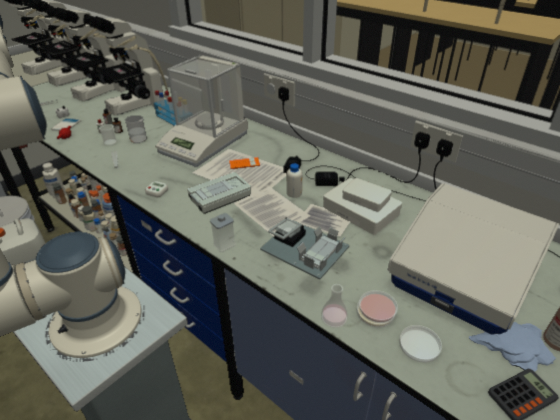

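The overview shows the bed at about (288,297), the loader at (481,298), the jar at (384,375), the flask at (595,373), the bottle at (375,198) and the orange decoy at (246,195). Next is an enlarged crop of the bed and loader.

```bash
python3 - <<'E'
import cv2
t=cv2.imread('pics/top0.png')
c=t[160:285,165:385]; c=cv2.resize(c,None,fx=3.6,fy=3.6,interpolation=cv2.INTER_CUBIC); c=cv2.convertScaleAbs(c,alpha=1.3)
cv2.imwrite('pics/crop1.png',c); print(c.shape)
E
```

```text
(450, 792, 3)
```

View pics/crop1.png

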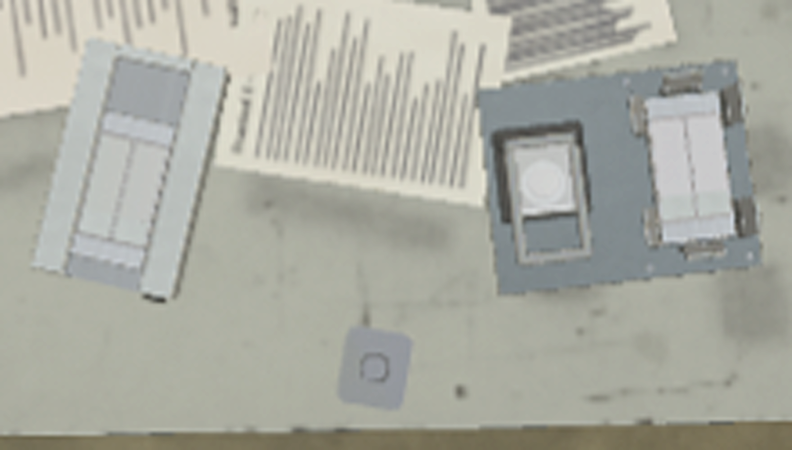

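```bash
python3 - <<'E'
from h import *
c=load('top0')
o=lambda l:np.array(l)/3.6+np.array([165,160])-[.36,.36]
b=px2w(c,o([(88,40),(230,64),(174,300),(33,266)]),.04)
l=px2w(c,o([(480,88),(735,60),(762,265),(498,295)]),.008)
car=px2w(c,o([(107,112),(175,128),(142,268),(70,250)]),.04)
st=px2w(c,o([(644,95),(716,92),(732,238),(663,243)]),.024)
g=px2w(c,o([(555,254)]),.048); bt=px2w(c,o([(544,184)]),.041)
for n,p in dict(bed=b,load=l,car=car,st=st).items():
    print(n,p[:,:2].round(4).tolist(),'mean',p.mean(0)[:2].round(4),'sides',np.linalg.norm(p-np.roll(p,-1,0),axis=1).round(4))
    x=p[0]-p[3]+p[1]-p[2]; print('  yaw',np.arctan2(x[1],x[0]).round(4))
print(g,bt, px2w(c,np.array([[384,375],[595,373],[375,194],[288,297]])*.7,[.105,.105,.109,.04]).round(3))
m=l.mean(0); x=l[0]-l[3]+l[1]-l[2]; yw=np.arctan2(x[1],x[0]); Rz=R.from_euler('z',yw)
org=m-Rz.apply([0,.053,0]); print('org',org)
for q in([9,112,0],[-58,112,0],[0,112,0]): print(q,org+Rz.apply(np.array(q)/1e3))
E
```

```text
bed [[0.6368, 0.1768], [0.6157, 0.0689], [0.439, 0.113], [0.4665, 0.2191]] mean [0.5395 0.1444] sides [0.1099 0.1821 0.1097 0.1754]
  yaw -0.2442
load [[0.5971, -0.1196], [0.6143, -0.3163], [0.4564, -0.3309], [0.4382, -0.1294]] mean [ 0.5265 -0.224 ] sides [0.1974 0.1586 0.2023 0.1592]
  yaw 0.077
car [[0.5815, 0.1625], [0.5681, 0.111], [0.4634, 0.1368], [0.478, 0.191]] mean [0.5227 0.1503] sides [0.0532 0.1079 0.0562 0.1074]
  yaw -0.2554
st [[0.5867, -0.2436], [0.5878, -0.2983], [0.4767, -0.3063], [0.4742, -0.2542]] mean [ 0.5314 -0.2756] sides [0.0547 0.1113 0.0522 0.113 ]
  yaw 0.083
[[ 0.4668351  -0.17126239  0.048     ]] [[ 0.5194704 -0.1649312  0.041    ]] [[ 0.385 -0.039  0.105]
 [ 0.38  -0.414  0.105]
 [ 0.712 -0.029  0.109]
 [ 0.534  0.143  0.04 ]]
org [ 0.53056901 -0.2768914   0.008     ]
[9, 112, 0] [ 0.53092635 -0.16453095  0.008     ]
[-58, 112, 0] [ 0.4641249  -0.16968515  0.008     ]
[0, 112, 0] [ 0.52195302 -0.1652233   0.008     ]
```

Measurements agree with the given sizes: bed centre (0.5395, 0.144) at yaw -0.25, and loader origin (0.531, -0.277) at yaw 0.08. I'll push from behind the carrier with fingers part shut. First a planner that gives moves in tool axes.

```bash
cat > go.py <<'E'
import sys
from h import *
# usage: go.py tipx tipy tipz yaw  -> turn vec (do first), then shift in tool axes after turn [mm]
def plan(x,y,z,yaw):
    s=robot.sense(); R0=R.from_euler('xyz',s['eef_rot']).as_matrix()
    best=None
    for sg in(1,-1):
        yt=sg*np.array([-np.sin(yaw),np.cos(yaw),0]); xt=np.array([0,0,-1.]); T=np.c_[xt,yt,np.cross(xt,yt)]
        v=R.from_matrix(R0.T@T).as_rotvec()
        if best is None or np.linalg.norm(v)<np.linalg.norm(best[0]): best=(v,T)
    tcp=np.array([x,y,z+.08]); d=tcp-s['eef_pos']
    print('t %.2f tip'%s['time_s'],(s['eef_pos']+R0[:,0]*.08).round(4),'turn',best[0].round(3),'shift',(best[1].T@d*1e3).round(1),'dist %.0f'%(1e3*np.linalg.norm(d)),'gap %.4f'%s['finger_gap'],'F',s['ft_force'].round(1),'q',s['qpos'].round(2))
if __name__=='__main__': plan(*map(float,sys.argv[1:5]))
E
python3 - <<'E'
import numpy as np
from h import *
c=np.array([.5395,.1444]);x=np.array([np.cos(-.25),np.sin(-.25)]);e=c-.09*x
for s in(.15,.087,-.017,.022): print(s,e+s*x)
E
python3 go.py 0.5976 0.1296 0.12 -0.25
```

```text
0.15 [0.59763475 0.12955576]
0.087 [0.53659326 0.14514221]
-0.017 [0.43582637 0.17087222]
0.022 [0.47361396 0.16122347]
t 0.10 tip [0.1517 0.5802 0.2216] turn [-0.006 -0.     0.002] shift [ 101.6 -326.5  543.5] dist 642 gap 0.0880 F [-0.   0.4  0.3] q [ 1.26  0.09  1.23  0.    1.82 -0.06]
```

```bash
python3 -m inch '[[210,[0,-20,34],[0,0,0]],[210,[0,-20,34],[0,0,0]],[210,[0,-20,34],[0,0,0]],[210,[0,-20,34],[0,0,0]],[210,[0,-20,34],[0,0,0]],[210,[0,-20,34],[0,0,0]],[210,[0,-20,34],[0,0,0]],[210,[0,-20,34],[0,0,0]],[210,[0,-20,34],[0,0,0]],[210,[0,-20,34],[0,0,0]],[210,[0,-20,34],[0,0,0]],[210,[0,-20,34],[0,0,0]]]' 50; python3 go.py 0.5976 0.1296 0.12 -0.25
```

```text
time_s: 1.1
eef_pos: [0.4936, 0.2358, 0.2931]
eef_rot: [-2.124, 1.557, -2.364]
ft_force: [0.7, 1.0, -0.6]
finger_gap: 0.0157
t 1.10 tip [0.4929 0.2351 0.2131] turn [ 0.01  -0.007  0.011] shift [ 93.1 -77.2 127. ] dist 175 gap 0.0157 F [ 0.7  1.  -0.6] q [ 0.39 -0.04  1.38 -0.01  1.81 -0.95]
```

```bash
python3 -m inch '[[210,[10,-20,33],[0,0,0]],[210,[10,-20,33],[0,0,0]],[210,[10,-18,28],[0,0,0]],[210,[10,-12,20],[0,0,0]],[210,[10,-5,10],[0,0,0]],[210,[0,0,0],[0,0,0]]]'; python3 go.py 0.5976 0.1296 0.12 -0.25; python3 -c "
from h import *
c=snap('wrist','w1');print(c['xyz'],c['orientation'],c['vertical_fov'])
s=robot.sense();print(s['eef_pos'])"
```

```text
time_s: 1.6
eef_pos: [0.6032, 0.1199, 0.2375]
eef_rot: [-2.173, 1.554, -2.423]
ft_force: [0.0, 0.2, -0.9]
finger_gap: 0.0154
t 1.60 tip [0.6022 0.119  0.1575] turn [ 0.001 -0.01   0.014] shift [37.5  8.  -7.9] dist 39 gap 0.0154 F [ 0.   0.2 -0.9] q [ 0.14  0.14  1.29 -0.01  1.72 -1.18]
[0.54089058 0.13786244 0.32009211] [-0.23542837  0.01438179  1.3219129 ] 70.33023912954509
[0.60263625 0.12076654 0.23851429]
```

View pics/w1.png

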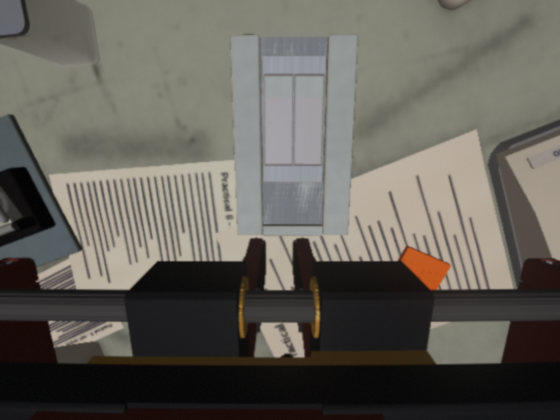

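Wrist view: bed top corners are at (233,37), (356,37), (348,235) and (238,235). The carrier's far end is at about row 181 and its near end at about row 57.

```bash
python3 - <<'E'
from h import *
c=load('w1')
p=px2w(c,[(238,235),(348,235),(356,37),(233,37)],.04); p=p
m=p.mean(0); x=p[0]+p[1]-p[2]-p[3]; yw=np.arctan2(x[1],x[0]); print(p.round(4).tolist(),m,yw,np.linalg.norm(p-np.roll(p,-1,0),axis=1))
X=np.array([np.cos(yw),np.sin(yw)]);e=m[:2]-.09*X
q=px2w(c,[(293,181),(293,57),(263,110),(325,110)],.04)[:,:2]-e
print('edge',e,'car ends x',q@X,'y',q@[-X[1],X[0]])
E
```

```text
[[0.6163, 0.073, 0.04], [0.6424, 0.1779, 0.04], [0.4711, 0.2192, 0.04], [0.445, 0.1176, 0.04]] [0.54370983 0.14692514 0.04      ] -0.24573176340468186 [0.10815135 0.17618567 0.10487938 0.17696951]
edge [0.45641347 0.16881909] car ends x [0.12507848 0.01764886 0.06126982 0.06147773] y [-0.0003041  -0.00107298 -0.02761552  0.02779713]
```

```bash
python3 -m inch '[[210,[0,12,-4],[0,-0.01,0.014]],[210,[10,0,0],[0,0,0]],[210,[15,0,0],[0,0,0]],[210,[0,0,0],[0,0,0]]]'; python3 go.py 0.599 0.1316 0.035 -0.247
```

```text
time_s: 1.98
eef_pos: [0.5993, 0.1405, 0.2151]
eef_rot: [0.948, 1.563, 0.705]
ft_force: [-0.5, 0.8, -0.7]
finger_gap: 0.0152
t 1.98 tip [0.5998 0.1409 0.1351] turn [ 0.004  0.004 -0.006] shift [100.1  -8.7   1.9] dist 100 gap 0.0152 F [-0.5  0.8 -0.7] q [ 0.17  0.13  1.35  0.    1.66 -1.15]
```

```bash
python3 -m inch '[[210,[20,-9,1],[0,0.004,-0.006]],[210,[25,0,0],[0,0,0]],[210,[25,0,0],[0,0,0]],[210,[10,0,0],[0,0,0]],[210,[0,0,0],[0,0,0]]]'; python3 go.py 0.599 0.1316 0.035 -0.247
```

```text
time_s: 2.4
eef_pos: [0.5962, 0.1396, 0.139]
eef_rot: [0.532, 1.56, 0.301]
ft_force: [-0.3, 0.1, 1.4]
finger_gap: 0.0153
t 2.40 tip [0.597  0.1398 0.059 ] turn [ 0.015  0.009 -0.005] shift [24.  -7.1  4.6] dist 25 gap 0.0153 F [-0.3  0.1  1.4] q [ 0.17  0.15  1.46  0.    1.52 -1.17]
```

```bash
python3 -m inch '[[210,[0,-6,4],[0.01,0.009,-0.005]],[210,[0,-4,2],[0,0,0]],[210,[0,0,0],[0,0,0]]]'; python3 go.py 0.599 0.1316 0.035 -0.247
```

```text
time_s: 2.65
eef_pos: [0.6001, 0.1296, 0.1427]
eef_rot: [0.544, 1.568, 0.305]
ft_force: [0.9, 0.1, 0.9]
finger_gap: 0.0155
t 2.65 tip [0.6002 0.1297 0.0627] turn [ 0.007  0.002 -0.001] shift [27.7  1.7 -1.5] dist 28 gap 0.0155 F [0.9 0.1 0.9] q [ 0.16  0.15  1.45  0.    1.54 -1.17]
```

```bash
python3 -m inch '[[210,[12,1,-1],[0,0,0]],[210,[10,0,0],[0,0,0]],[210,[6,0,0],[0,0,0]],[210,[2,0,0],[0,0,0]],[210,[0,0,0],[0,0,0]]]'; python3 go.py 0.599 0.1316 0.035 -0.247
```

```text
time_s: 3.07
eef_pos: [0.6013, 0.1305, 0.1137]
eef_rot: [0.457, 1.562, 0.215]
ft_force: [-0.3, -0.5, -0.2]
finger_gap: 0.0156
t 3.07 tip [0.602  0.1306 0.0337] turn [ 0.006  0.008 -0.004] shift [-1.3  0.5 -2.5] dist 3 gap 0.0156 F [-0.3 -0.5 -0.2] q [ 0.16  0.17  1.48  0.    1.48 -1.17]
```

```bash
python3 -m inch '[[210,[-1,0,-7],[0,0.008,-0.004]],[210,[0,0,-7],[0,0,0]],[210,[0,0,-7],[0,0,0]],[210,[0,0,-7],[0,0,0]],[210,[0,0,-7],[0,0,0]],[210,[0,0,-7],[0,0,0]],[210,[0,0,-7],[0,0,0]]]'; python3 go.py 0.5388 0.1467 0.035 -0.247
```

```text
time_s: 3.65
eef_pos: [0.5495, 0.1432, 0.115]
eef_rot: [-2.484, 1.57, -2.725]
ft_force: [-0.0, -0.5, -0.1]
finger_gap: 0.0152
t 3.65 tip [0.5495 0.1432 0.035 ] turn [ 0.006 -0.     0.   ] shift [  0.    0.7 -11.2] dist 11 gap 0.0152 F [-0.  -0.5 -0.1] q [ 0.2   0.05  1.61 -0.    1.48 -1.13]
```

```bash
python3 -m inch '[[210,[0,0,-4],[0,0,0]],[210,[0,0,-3],[0,0,0]],[210,[0,0,0],[0,0,0]]]'; python3 go.py 0.5388 0.1467 0.035 -0.247; python3 - <<'E'
from h import *
c=snap('wrist','w2');t=snap('top','top2')
a=cv2.resize(c['frame'][:300,:,::-1],(560,300)); b=cv2.resize(t['frame'][165:255,160:260,::-1],None,fx=3.3,fy=3.3,interpolation=cv2.INTER_CUBIC)
b=b[:297]; im=np.zeros((600,560,3),np.uint8); im[:300]=a; im[300:300+b.shape[0],:b.shape[1]]=b
cv2.imwrite('pics/m2.png',im)
E
```

```text
time_s: 3.9
eef_pos: [0.5404, 0.1458, 0.1157]
eef_rot: [1.023, 1.571, 0.783]
ft_force: [-0.5, -0.1, -0.3]
finger_gap: 0.0158
t 3.90 tip [0.5404 0.1458 0.0357] turn [ 0.007  0.    -0.   ] shift [ 0.7  0.5 -1.7] dist 2 gap 0.0158 F [-0.5 -0.1 -0.3] q [ 0.2   0.03  1.63  0.    1.48 -1.13]
```

View pics/m2.png

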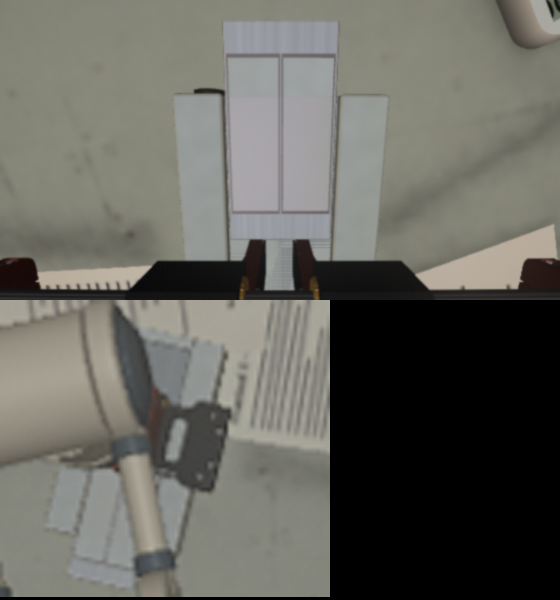

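Carrier near end is at row 21, far end at about row 239 and the bed edge at row 95.

```bash
python3 - <<'E'
from h import *
c=load('w2')
p=px2w(c,[(223,21),(338,21),(227,239),(335,239),(175,95),(387,95)],.04)[:,:2]
print(p.round(4).tolist())
X=np.array([np.cos(-.247),np.sin(-.247)]);Y=np.array([-X[1],X[0]])
e=(p[4]+p[5])/2
print('edge',e,'x',((p-e)@X).round(4),'y',((p-e)@Y).round(4))
n=p[:2].mean(0);f=p[2:4].mean(0);print(n,f,np.arctan2(*(f-n)[::-1]))
print('grasp',(n+.016*X))
E
```

```text
[[0.4174, 0.1495], [0.4303, 0.2024], [0.5224, 0.1213], [0.5367, 0.1798], [0.4435, 0.117], [0.4686, 0.2198]]
edge [0.45606953 0.16838206] x [-0.0329 -0.0333  0.0758  0.0754  0.0004 -0.0004] y [-0.0278  0.0267 -0.0294  0.0308 -0.0529  0.0529]
[0.4238556  0.17595815] [0.52953621 0.15055131] -0.23593400684464758
grasp [0.43937001 0.17204621]
```

```bash
python3 -m inch '[[210,[0,0,3],[0,0,0]],[210,[0,0,2],[0,0,0]],[210,[-15,0,0],[0,0,0]],[210,[-20,0,0],[0,0,0]],[100,[-15,0,-15],[0,0,0]],[0,[0,0,-25],[0,0,0]],[0,[0,0,-25],[0,0,0]],[0,[0,0,-20],[0,0,0]],[0,[0,0,-12],[0,0,0]],[0,[0,0,0],[0,0,0]]]'; python3 go.py 0.4394 0.172 0.034 -0.243
```

```text
time_s: 4.83
eef_pos: [0.4527, 0.1664, 0.1671]
eef_rot: [-2.573, 1.57, -2.818]
ft_force: [-0.5, -0.4, -0.1]
finger_gap: 0.0523
t 4.83 tip [0.4527 0.1664 0.0871] turn [-0.002 -0.001  0.   ] shift [ 53.1   2.2 -14.3] dist 55 gap 0.0523 F [-0.5 -0.4 -0.1] q [ 0.28 -0.21  1.76 -0.    1.59 -1.04]
```

```bash
python3 -m inch '[[0,[0,1,-7],[0,0,0]],[0,[0,1,-5],[0,0,0]],[0,[0,0,-2],[0,0,0]],[0,[0,0,0],[0,0,0]],[0,[0,0,0],[0,0,0]],[0,[10,0,0],[0,0,0]],[0,[0,0,0],[0,0,0]]]'; python3 go.py 0.4394 0.172 0.034 -0.243
```

```text
time_s: 5.42
eef_pos: [0.4415, 0.1716, 0.1565]
eef_rot: [-0.519, 1.57, -0.766]
ft_force: [-0.3, 0.5, -1.1]
finger_gap: 0.0879
t 5.42 tip [0.4416 0.1715 0.0765] turn [-0.004  0.001  0.   ] shift [42.5 -0.1 -2.2] dist 43 gap 0.0879 F [-0.3  0.5 -1.1] q [ 0.3  -0.23  1.8  -0.    1.58 -1.02]
```

```bash
python3 -m inch '[[0,[12,0,-1],[0,0,0]],[0,[12,0,-1],[0,0,0]],[0,[10,0,0],[0,0,0]],[0,[6,0,0],[0,0,0]],[0,[2,0,0],[0,0,0]],[0,[0,0,0],[0,0,0]]]'; python3 go.py 0.4394 0.172 0.034 -0.243
```

```text
time_s: 5.92
eef_pos: [0.4385, 0.1713, 0.1068]
eef_rot: [-2.384, 1.566, -2.631]
ft_force: [-1.1, -0.6, -0.5]
finger_gap: 0.0875
t 5.92 tip [0.4382 0.1711 0.0268] turn [-0.005 -0.003  0.003] shift [-7.2  0.9  0.7] dist 7 gap 0.0875 F [-1.1 -0.6 -0.5] q [ 0.3  -0.21  1.87 -0.    1.49 -1.02]
```

```bash
python3 -m inch '[[0,[-5,0.5,0],[0,0,0]],[0,[-1.5,0,0],[0,0,0]],[0,[0,0,0],[0,0,0]],[0,[0,0,0],[0,0,0]]]'; python3 go.py 0.4394 0.172 0.034 -0.243
```

```text
time_s: 6.25
eef_pos: [0.4391, 0.172, 0.1148]
eef_rot: [-2.331, 1.567, -2.578]
ft_force: [0.9, 0.1, -0.2]
finger_gap: 0.0878
t 6.25 tip [0.4389 0.1718 0.0348] turn [-0.005 -0.002  0.003] shift [0.8 0.1 0.3] dist 1 gap 0.0878 F [ 0.9  0.1 -0.2] q [ 0.3  -0.21  1.86 -0.    1.5  -1.02]
```

```bash
python3 -m inch '[[0,[1,0,0],[0,0,0]],[255,[0,0,0],[0,0,0]],[255,[0,0,0],[0,0,0]],[255,[0,0,0],[0,0,0]],[255,[0,0,0],[0,0,0]],[255,[0,0,0],[0,0,0]],[255,[0,0,0],[0,0,0]],[255,[0,0,0],[0,0,0]]]' 50; python3 go.py 0.4394 0.172 0.034 -0.243
```

```text
time_s: 6.92
eef_pos: [0.4399, 0.1722, 0.1155]
eef_rot: [-1.191, 1.57, -1.439]
ft_force: [0.8, 0.0, -1.3]
finger_gap: 0.0553
t 6.92 tip [0.4399 0.1721 0.0355] turn [-0.005  0.     0.001] shift [ 1.5 -0.3 -0.4] dist 2 gap 0.0553 F [ 0.8  0.  -1.3] q [ 0.3  -0.21  1.86 -0.    1.5  -1.02]
```

```bash
python3 -m inch '[[255,[-5,0,0],[0,0,0]],[255,[-10,0,0],[0,0,0]],[255,[-12,0,0],[0,0,0]],[255,[-12,0,0],[0,0,0]],[255,[-8,0,0],[0,0,0]],[255,[0,0,0],[0,0,0]]]'; python3 go.py 0.503 0.0 0.02 -0.15; python3 - <<'E'
from h import *
c=snap('wrist','w3');t=snap('scene','s3')
im=np.zeros((600,560,3),np.uint8); im[:300]=c['frame'][:300,:,::-1]
im[300:]=cv2.resize(t['frame'][140:290,150:430,::-1],(560,300),interpolation=cv2.INTER_CUBIC)
cv2.imwrite('pics/m3.png',im)
E
```

```text
time_s: 7.42
eef_pos: [0.4397, 0.1722, 0.1677]
eef_rot: [-1.48, 1.57, -1.728]
ft_force: [-0.7, 0.9, 0.3]
finger_gap: 0.0553
t 7.42 tip [0.4397 0.1721 0.0877] turn [-0.098  0.     0.001] shift [  67.7 -160.8   88.3] dist 196 gap 0.0553 F [-0.7  0.9  0.3] q [ 0.3  -0.24  1.79 -0.    1.6  -1.02]
```

View pics/m3.png

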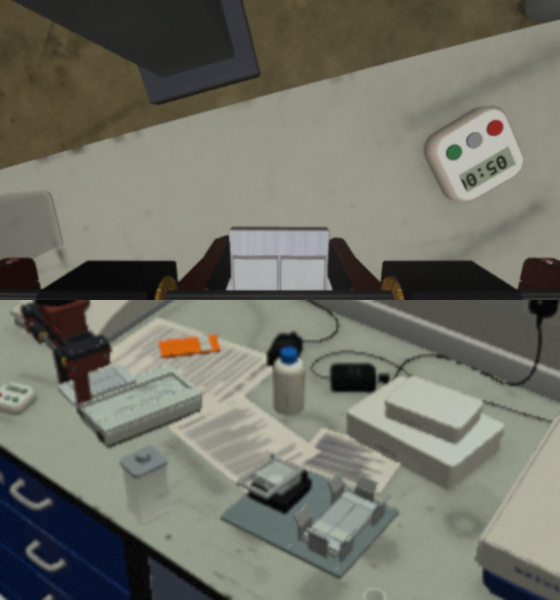

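Carrier is held level by its end. Moving to the free bench between bed and loader.

```bash
python3 -m inch '[[255,[0,-10,5],[-0.06,0,0]],[255,[0,-27,15],[-0.04,0,0]],[255,[0,-32,18],[0,0,0]],[255,[0,-32,18],[0,0,0]],[255,[0,-30,16],[0,0,0]],[255,[0,-16,8],[0,0,0]],[255,[0,-6,3],[0,0,0]],[255,[0,0,0],[0,0,0]],[255,[0,0,0],[0,0,0]]]'; python3 go.py 0.506 0.0 0.01 -0.15
```

```text
time_s: 8.27
eef_pos: [0.4971, 0.0027, 0.1604]
eef_rot: [-3.003, 1.561, -3.141]
ft_force: [-0.7, -0.4, -0.2]
finger_gap: 0.0553
t 8.27 tip [0.4963 0.0027 0.0804] turn [ 0.012 -0.01   0.001] shift [70.4 -1.3  9.2] dist 71 gap 0.0553 F [-0.7 -0.4 -0.2] q [-0.06 -0.16  1.73 -0.    1.58 -1.5 ]
```

```bash
python3 -m inch '[[255,[10,0,5],[0,-0.01,0]],[255,[14,0,3],[0,0,0]],[255,[14,0,0],[0,0,0]],[255,[10,0,0],[0,0,0]],[255,[6,0,0],[0,0,0]],[255,[2,0,0],[0,0,0]],[255,[0,0,0],[0,0,0]],[255,[0,0,0],[0,0,0]]]'; python3 go.py 0.506 0.0 0.004 -0.15
```

```text
time_s: 8.93
eef_pos: [0.5033, 0.0103, 0.1021]
eef_rot: [1.698, 1.569, 1.569]
ft_force: [0.5, -0.7, -0.2]
finger_gap: 0.0552
t 8.93 tip [0.5033 0.0104 0.0221] turn [ 0.021 -0.    -0.002] shift [18.1 -9.7  4.2] dist 21 gap 0.0552 F [ 0.5 -0.7 -0.2] q [-0.05 -0.11  1.79  0.    1.46 -1.49]
```

```bash
python3 -m inch '[[255,[4,0,0],[0,0,0]],[255,[4,0,0],[0,0,0]],[255,[3,0,0],[0,0,0]],[255,[2,0,0],[0,0,0]],[255,[1.5,0,0],[0,0,0]],[255,[1,0,0],[0,0,0]],[255,[1,0,0],[0,0,0]],[255,[0,0,0],[0,0,0]]]'; python3 go.py 0.506 0.0 0.004 -0.15
```

```text
time_s: 9.6
eef_pos: [0.5045, 0.0102, 0.0865]
eef_rot: [0.48, 1.566, 0.351]
ft_force: [-0.2, 0.1, -0.4]
finger_gap: 0.0551
t 9.60 tip [0.5048 0.0103 0.0065] turn [ 0.021  0.004 -0.002] shift [ 2.5 -9.8  3. ] dist 11 gap 0.0551 F [-0.2  0.1 -0.4] q [-0.05 -0.1   1.81  0.    1.43 -1.49]
```

Tip is at 6.5 mm, so the carrier's underside is about 3 mm up. I'll lower it slowly until it touches.

```bash
python3 -m inch '[[255,[1,0,0],[0,0,0]],[255,[1,0,0],[0,0,0]],[255,[1,0,0],[0,0,0]],[255,[1,0,0],[0,0,0]],[255,[0.5,0,0],[0,0,0]],[255,[0,0,0],[0,0,0]]]'; python3 go.py 0.506 0.0 0.004 -0.15
```

```text
time_s: 10.1
eef_pos: [0.505, 0.0101, 0.0836]
eef_rot: [0.357, 1.565, 0.228]
ft_force: [-0.5, -0.6, -1.1]
finger_gap: 0.0551
t 10.10 tip [0.5054 0.0102 0.0036] turn [ 0.02   0.005 -0.002] shift [-0.4 -9.8  2.5] dist 10 gap 0.0551 F [-0.5 -0.6 -1.1] q [-0.05 -0.1   1.81  0.    1.42 -1.49]
```

```bash
python3 -m inch '[[255,[1,0,0],[0,0,0]],[255,[1,0,0],[0,0,0]],[255,[0.5,0,0],[0,0,0]]]'; python3 go.py 0.506 0.0 0.004 -0.15
```

```text
time_s: 10.35
eef_pos: [0.5053, 0.0101, 0.0835]
eef_rot: [0.269, 1.564, 0.139]
ft_force: [-1.6, -0.6, 2.0]
finger_gap: 0.0547
t 10.35 tip [0.5058 0.0101 0.0035] turn [ 0.021  0.006 -0.002] shift [-0.5 -9.9  2.2] dist 10 gap 0.0547 F [-1.6 -0.6  2. ] q [-0.05 -0.1   1.81  0.    1.42 -1.49]
```

```bash
python3 -m inch '[[0,[0,0,0],[0,0,0]],[0,[0,0,0],[0,0,0]],[0,[0,0,0],[0,0,0]],[0,[0,0,0],[0,0,0]],[0,[0,0,0],[0,0,0]],[0,[-10,0,0],[0,0,0]],[0,[-20,0,0],[0,0,0]],[0,[-25,0,0],[0,0,0]],[0,[-25,0,0],[0,0,0]],[0,[-25,0,0],[0,0,0]],[0,[-10,0,0],[0,0,0]],[0,[0,0,0],[0,0,0]]]'; python3 -c "
from h import *
c=snap('wrist','w4')
t=snap('top','t4')
im=np.zeros((600,560,3),np.uint8); im[:300]=c['frame'][:300,:,::-1]
im[300:]=cv2.resize(t['frame'][150:300,170:450,::-1],(560,300),interpolation=cv2.INTER_CUBIC)
cv2.imwrite('pics/m4.png',im)"; python3 go.py 0.545 0.0 0.002 -0.15
```

```text
time_s: 11.35
eef_pos: [0.5033, 0.01, 0.2035]
eef_rot: [0.536, 1.567, 0.407]
ft_force: [0.1, -0.2, -0.1]
finger_gap: 0.0877
t 11.45 tip [0.5027 0.0102 0.1208] turn [ 0.021 -0.    -0.002] shift [118.8  -3.6  43.3] dist 127 gap 0.0879 F [ 0.2  0.5 -0.7] q [-0.05 -0.17  1.66  0.    1.65 -1.49]
```

View pics/m4.png

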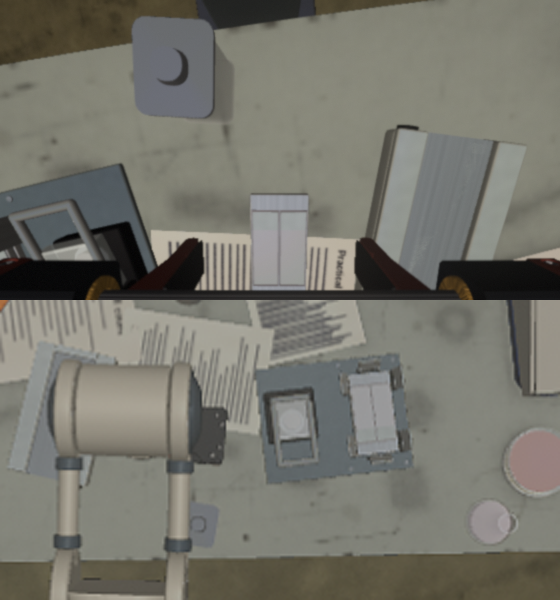

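Carrier lies on the bench with its near-end corners at (250,194) and (307,195).

```bash
python3 - <<'E'
from h import *
c=load('w4')
p=px2w(c,[(250.5,194.5),(307.5,194.5),(251.5,285),(307.5,285)],.008)[:,:2]; print(p.round(4).tolist(),np.linalg.norm(p[0]-p[1]))
a=p[2]-p[0]+p[3]-p[1]; print('yaw',np.arctan2(a[1],a[0])); a/=np.linalg.norm(a)
print('centre',p[:2].mean(0)+.055*a)
E
python3 go.py 0.543 0.005 0.002 -0.135
```

```text
[[0.4859, -0.0136], [0.4929, 0.0398], [0.579, -0.0269], [0.5864, 0.0299]] 0.05383826861545045
yaw -0.12333199139082306
centre [0.54397676 0.00630552]
t 11.45 tip [0.5027 0.0102 0.1208] turn [ 0.006 -0.    -0.002] shift [118.8   0.4  40.6] dist 126 gap 0.0879 F [ 0.2  0.5 -0.7] q [-0.05 -0.17  1.66  0.    1.65 -1.49]
```

```bash
python3 -m inch '[[0,[8,0,14],[0,0,0]],[0,[20,0,16],[0,0,0]],[0,[25,0,10],[0,0,0]],[0,[25,0,2],[0,0,0]],[0,[18,0,0],[0,0,0]],[0,[8,0,0],[0,0,0]],[0,[0,0,0],[0,0,0]],[0,[0,0,0],[0,0,0]]]'; python3 go.py 0.544 0.0055 0.002 -0.13
```

```text
time_s: 12.12
eef_pos: [0.5409, 0.0049, 0.0803]
eef_rot: [3.113, 1.556, 2.984]
ft_force: [-0.3, 0.7, 11.1]
finger_gap: 0.0878
t 12.12 tip [5.397e-01 5.100e-03 3.000e-04] turn [ 0.001 -0.015 -0.   ] shift [-1.7  1.   3. ] dist 4 gap 0.0878 F [-0.3  0.7 11.1] q [-0.05  0.02  1.71  0.    1.43 -1.5 ]
```

```bash
python3 -m inch '[[0,[-2,0.5,2],[0,-0.015,0]],[0,[-0.5,0.5,1],[0,0,0]],[0,[0,0,0],[0,0,0]],[0,[0,0,0],[0,0,0]]]'; python3 go.py 0.544 0.0055 0.0025 -0.13
```

```text
time_s: 12.45
eef_pos: [0.545, 0.0056, 0.086]
eef_rot: [0.155, 1.566, 0.026]
ft_force: [-0.2, -0.8, -0.1]
finger_gap: 0.0882
t 12.45 tip [0.5454 0.0056 0.006 ] turn [ 0.001  0.005 -0.001] shift [ 3.5 -0.2 -1. ] dist 4 gap 0.0882 F [-0.2 -0.8 -0.1] q [-0.05  0.01  1.7   0.    1.43 -1.49]
```

```bash
python3 -m inch '[[0,[2,0,-0.5],[0,0.004,0]],[0,[1.5,0,0],[0,0,0]],[0,[0,0,0],[0,0,0]],[255,[0,0,0],[0,0,0]],[255,[0,0,0],[0,0,0]],[255,[0,0,0],[0,0,0]],[255,[0,0,0],[0,0,0]],[255,[0,0,0],[0,0,0]],[255,[0,0,0],[0,0,0]],[255,[0,0,0],[0,0,0]]]' 40; python3 go.py 0.544 0.0055 0.0025 -0.13
```

```text
time_s: 13.28
eef_pos: [0.545, 0.0056, 0.0838]
eef_rot: [0.345, 1.568, 0.215]
ft_force: [-0.4, 1.0, 0.6]
finger_gap: 0.0555
t 13.28 tip [0.5452 0.0057 0.0038] turn [ 0.001  0.002 -0.001] shift [ 1.3 -0.2 -1. ] dist 2 gap 0.0555 F [-0.4  1.   0.6] q [-0.05  0.01  1.7   0.    1.42 -1.49]
```

```bash
python3 -m inch '[[255,[-5,0,0],[0,0,0]],[255,[-15,0,0],[0,0,0]],[255,[-25,0,0],[0,0,0]],[255,[-25,0,0],[0,0,0]],[255,[-25,0,0],[0,0,0]],[255,[-12,0,0],[0,0,0]],[255,[0,0,0],[0,0,0]]]'; python3 go.py 0.531 -0.2765 0.11 0.08
```

```text
time_s: 13.87
eef_pos: [0.543, 0.0057, 0.1932]
eef_rot: [3.048, 1.566, 2.919]
ft_force: [1.3, 0.7, -0.3]
finger_gap: 0.0551
t 13.87 tip [0.5426 0.0058 0.1132] turn [-0.209 -0.005 -0.001] shift [   3.2 -280.3  -34.5] dist 282 gap 0.0551 F [ 1.3  0.7 -0.3] q [-0.05 -0.05  1.57  0.    1.63 -1.49]
```

```bash
python3 -m inch '[[255,[0,-8,0],[-0.08,0,0]],[255,[0,-20,-1],[-0.08,0,0]],[255,[0,-32,-3],[-0.05,0,0]],[255,[0,-36,-4],[0,0,0]],[255,[0,-38,-5],[0,0,0]],[255,[0,-38,-5],[0,0,0]],[255,[0,-36,-4],[0,0,0]],[255,[0,-28,-3],[0,0,0]],[255,[0,-18,-3],[0,0,0]],[255,[0,-8,0],[0,0,0]],[255,[0,0,0],[0,0,0]],[255,[0,0,0],[0,0,0]]]'; python3 go.py 0.531 -0.2765 0.11 0.08
```

```text
time_s: 14.87
eef_pos: [0.5295, -0.2662, 0.1766]
eef_rot: [2.536, 1.551, 2.632]
ft_force: [-0.1, 0.3, -0.8]
finger_gap: 0.0548
t 14.87 tip [ 0.5281 -0.2655  0.0966] turn [ 0.016 -0.017 -0.011] shift [-13.4 -10.3   0.6] dist 17 gap 0.0548 F [-0.1  0.3 -0.8] q [-0.52  0.1   1.45 -0.    1.62 -2.19]
```

```bash
python3 -m inch '[[255,[-5,-6,0],[0.014,-0.015,-0.01]],[255,[-3,-4,0],[0,0,0]],[255,[0,-1,0],[0,0,0]],[255,[0,0,0],[0,0,0]]]'; python3 go.py 0.531 -0.2765 0.11 0.08;  python3 -c "
from h import *
c=snap('wrist','w5')
cv2.imwrite('pics/m5.png',cv2.resize(c['frame'][:320,80:480,::-1],(800,640),interpolation=cv2.INTER_CUBIC)[:600])"
```

```text
time_s: 15.2
eef_pos: [0.5316, -0.2738, 0.1845]
eef_rot: [1.86, 1.569, 1.946]
ft_force: [0.3, -0.8, -0.8]
finger_gap: 0.0552
t 15.20 tip [ 0.5316 -0.2737  0.1045] turn [ 0.006 -0.001 -0.002] shift [-5.5 -2.6 -0.8] dist 6 gap 0.0552 F [ 0.3 -0.8 -0.8] q [-0.53  0.1   1.43  0.    1.61 -2.19]
```

View pics/m5.png

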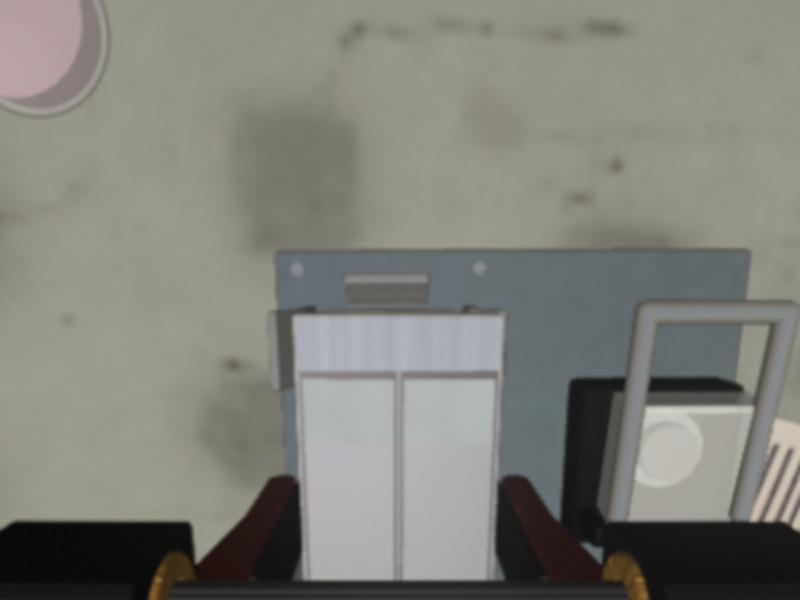

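Carrier near-end corners in the crop are (293,313) and (505,312). The loader plate's front corners are (277,250) and (750,250), and the front guide's flare top runs from (346,275) to (429,275).

```bash
python3 - <<'E'
from h import *
c=load('w5'); o=lambda l:np.array(l)/2.+np.array([80,0])-.25
L=px2w(c,o([(276,249),(751,249)]),.008)[:,:2]; print('plate',L,np.linalg.norm(L[0]-L[1]))
y=(L[1]-L[0]);y/=np.linalg.norm(y);X=np.array([y[1],-y[0]]); print('yaw',np.arctan2(X[1],X[0]))
org=L.mean(0)+.08*X-.053*y; print('org',org)
G=px2w(c,o([(346,275),(429,275)]),.052)[:,:2]; print('guide',(G-org)@X,(G-org)@y)
C=px2w(c,o([(293,313),(505,313)]),.1087)[:,:2]; print('car',(C-org)@X,(C-org)@y,np.linalg.norm(C[0]-C[1]))
d=px2w(c,o([(302,560),(497,560)]),.1087)[:,:2]; a=(d-C).mean(0);a/=np.linalg.norm(a);print('car yaw',np.arctan2(a[1],a[0]),'centre',C.mean(0)+.055*a)
B=px2w(c,o([(717,311)]),.048);print('bar',B)
B=px2w(c,o([(668,450)]),.041);print('btn',B)
E
```

```text
plate [[ 0.4585111  -0.33020668]
 [ 0.44077599 -0.13167111]] 0.19932613486079315
yaw 0.08909311965513624
org [ 0.53404194 -0.27661066]
guide [-0.06900199 -0.06891104] [-0.01403354  0.01494408]
car [-0.05902865 -0.05886289] [-0.02334813  0.03192871] 0.05527708134664227
car yaw 0.08855060422553257 centre [ 0.52973274 -0.27271819]
bar [[ 0.46727742 -0.16212119  0.048     ]]
btn [[ 0.52237828 -0.16640196  0.041     ]]
```

```bash
python3 -m inch '[[255,[5,-2,1],[0,0,0]],[255,[10,-2,1],[0,0,0]],[255,[12,0,0],[0,0,0]],[255,[8,0,0],[0,0,0]],[255,[3,0,0],[0,0,0]],[255,[0,0,0],[0,0,0]],[255,[0,0,0],[0,0,0]]]'; python3 go.py 0.533 -0.2773 0.049 0.085
```

```text
time_s: 15.83
eef_pos: [0.5341, -0.276, 0.1408]
eef_rot: [2.098, 1.566, 2.186]
ft_force: [1.1, 0.2, -0.1]
finger_gap: 0.0551
t 15.83 tip [ 0.5339 -0.2757  0.0608] turn [ 0.003 -0.002 -0.004] shift [11.8 -1.2 -1.2] dist 12 gap 0.0551 F [ 1.1  0.2 -0.1] q [-0.53  0.13  1.48  0.    1.54 -2.19]
```

```bash
python3 -m inch '[[255,[3,-1,-0.5],[0,0,-0.003]],[255,[3,-0.5,0],[0,0,0]],[255,[2,0,0],[0,0,0]],[255,[0,0,0],[0,0,0]],[255,[0,0,0],[0,0,0]]]'; python3 go.py 0.533 -0.2773 0.049 0.085;  python3 -c "
from h import *
c=snap('wrist','w6')
cv2.imwrite('pics/m6.png',cv2.resize(c['frame'][:300,80:480,::-1],(800,600),interpolation=cv2.INTER_CUBIC))"
```

```text
time_s: 16.25
eef_pos: [0.5339, -0.278, 0.1327]
eef_rot: [-3.098, 1.569, -3.01]
ft_force: [-0.0, 0.0, -0.0]
finger_gap: 0.0553
t 16.25 tip [ 0.5337 -0.278   0.0527] turn [ 0.003 -0.002  0.   ] shift [ 3.7  0.7 -0.8] dist 4 gap 0.0553 F [-0.  0. -0.] q [-0.54  0.13  1.49 -0.    1.52 -2.19]
```

View pics/m6.png

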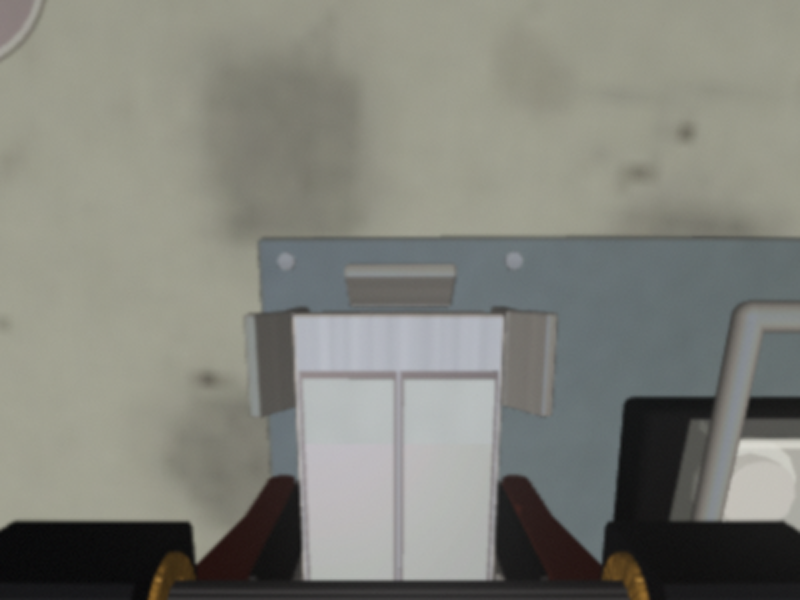

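```bash
python3 - <<'E'
from h import *
c=load('w6'); o=lambda l:np.array(l)/2.+np.array([80,0])-.25
X=np.array([np.cos(.086),np.sin(.086)]);Y=np.array([-X[1],X[0]]);r=np.array([.533,-.2773])
for n,u,z in(('car',[(294,313),(504,313)],.0569),('front bot',[(350,305),(452,305)],.036),('front top',[(345,276),(456,276)],.052),('sideflare inner top',[(256,360),(545,360)],.052),('plate',[(260,238),(700,237)],.008)):
    p=px2w(c,o(u),z)[:,:2]-r; print(n,(p@X).round(4),(p@Y).round(4))
E
```

```text
car [-0.056  -0.0561] [-0.0273  0.0275]
front bot [-0.0572 -0.0573] [-0.0143  0.0157]
front top [-0.0654 -0.0655] [-0.0142  0.0152]
sideflare inner top [-0.043  -0.0432] [-0.0391  0.0401]
plate [-0.078  -0.0789] [-0.0461  0.1005]
```

Centred in y, about 2 mm short in x; I'll lower with that correction.

```bash
python3 -m inch '[[255,[0,0.5,1.5],[0,0,0]],[255,[1,0,0.5],[0,0,0]],[255,[3,0,0],[0,0,0]],[255,[4,0,0],[0,0,0]],[255,[3,0,0],[0,0,0]],[255,[2,0,0],[0,0,0]],[255,[0,0,0],[0,0,0]],[255,[0,0,0],[0,0,0]]]'; python3 go.py 0.5355 -0.2773 0.029 0.085
```

```text
time_s: 16.97
eef_pos: [0.5363, -0.2773, 0.1189]
eef_rot: [-2.243, 1.57, -2.155]
ft_force: [0.8, -0.6, -1.4]
finger_gap: 0.0552
t 16.97 tip [ 0.5363 -0.2773  0.0389] turn [ 0.003 -0.001  0.001] shift [ 9.9  0.  -0.8] dist 10 gap 0.0552 F [ 0.8 -0.6 -1.4] q [-0.53  0.14  1.5  -0.    1.5  -2.19]
```

```bash
python3 -m inch '[[255,[2,0,-0.3],[0,0,0]],[255,[2,0,0],[0,0,0]],[255,[2,0,0],[0,0,0]],[255,[1.5,0,0],[0,0,0]],[255,[0,0,0],[0,0,0]],[255,[0,0,0],[0,0,0]]]'; python3 go.py 0.5355 -0.2773 0.029 0.085
```

```text
time_s: 17.47
eef_pos: [0.5359, -0.2773, 0.1105]
eef_rot: [-2.38, 1.57, -2.292]
ft_force: [-1.1, 0.5, -1.2]
finger_gap: 0.0552
t 17.47 tip [ 0.5358 -0.2774  0.0305] turn [ 0.003 -0.001  0.001] shift [ 1.5  0.  -0.4] dist 2 gap 0.0552 F [-1.1  0.5 -1.2] q [-0.53  0.15  1.51 -0.    1.48 -2.19]
```

```bash
python3 -m inch '[[255,[0.8,0,0],[0,0,0]],[255,[0.8,0,0],[0,0,0]],[255,[0.8,0,0],[0,0,0]],[255,[0.5,0,0],[0,0,0]]]'; python3 go.py 0.5355 -0.2773 0.028 0.085
```

```text
time_s: 17.8
eef_pos: [0.536, -0.2774, 0.1078]
eef_rot: [-1.72, 1.57, -1.633]
ft_force: [-1.0, -0.0, 2.5]
finger_gap: 0.0552
t 17.80 tip [ 0.536  -0.2775  0.0278] turn [ 0.003 -0.     0.001] shift [-0.2  0.1 -0.5] dist 1 gap 0.0552 F [-1.  -0.   2.5] q [-0.53  0.15  1.51 -0.    1.48 -2.19]
```

Contact at exactly the expected height. Releasing and lifting.

```bash
python3 -m inch '[[50,[0,0,0],[0,0,0]],[50,[0,0,0],[0,0,0]],[50,[0,0,0],[0,0,0]],[50,[0,0,0],[0,0,0]],[50,[-5,0,0],[0,0,0]],[50,[-15,0,0],[0,0,0]],[50,[-25,0,0],[0,0,0]],[50,[-25,0,0],[0,0,0]],[50,[-25,0,0],[0,0,0]],[50,[-15,0,0],[0,0,0]],[50,[0,0,0],[0,0,0]],[50,[0,0,0],[0,0,0]]]'; python3 go.py 0.447 -0.168 0.04 0.085;  python3 -c "
from h import *
c=snap('wrist','w7')
cv2.imwrite('pics/m7.png',cv2.resize(c['frame'][:300,80:480,::-1],(800,600),interpolation=cv2.INTER_CUBIC))"
```

```text
time_s: 18.8
eef_pos: [0.5355, -0.2769, 0.2237]
eef_rot: [-2.888, 1.57, -2.8]
ft_force: [0.6, -0.9, -0.6]
finger_gap: 0.0704
t 18.80 tip [ 0.5354 -0.277   0.1437] turn [ 0.003 -0.001  0.   ] shift [103.7 116.1 -78.9] dist 175 gap 0.0704 F [ 0.6 -0.9 -0.6] q [-0.53  0.1   1.36 -0.    1.68 -2.19]
```

View pics/m7.png

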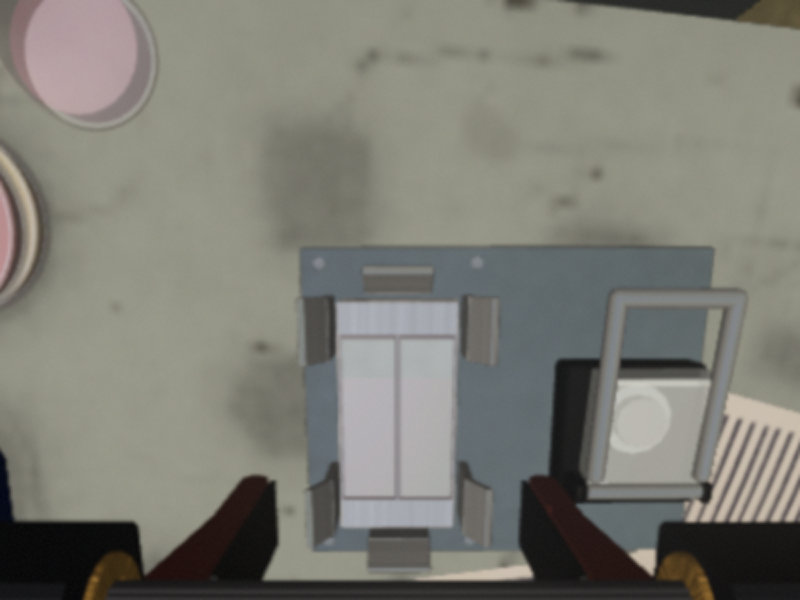

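Carrier is seated flat and square between all guides (crop 337–458, 300–527). Next the guard bar at about (678,297). I'll turn the jaws 90° so they straddle the bar.

```bash
python3 -c "
from h import *
c=load('w7'); print(px2w(c,np.array([(678,297),(640,422),(648,491)])/2.+[79.75,-.25],[.048,.041,.048]))
# loader-frame prediction
X=np.array([np.cos(.086),np.sin(.086)]);Y=np.array([-X[1],X[0]]);r=np.array([.535,-.277])
for p in((-.058,.112),(0,.112),(.03,.112)): print(r+p[0]*X+p[1]*Y)"
python3 -m inch '[[151,[0,10,-6],[0.12,0,0]],[151,[0,0,0],[0.12,0,0]],[151,[0,0,0],[0.12,0,0]],[151,[0,0,0],[0.12,0,0]],[151,[0,0,0],[0.12,0,0]],[151,[0,0,0],[0.12,0,0]],[151,[0,0,0],[0.12,0,0]],[151,[0,0,0],[0.12,0,0]],[151,[0,0,0],[0.12,0,0]],[151,[0,0,0],[0.12,0,0]],[151,[0,0,0],[0.12,0,0]],[151,[0,0,0],[0.12,0,0]]]'; python3 go.py 0.4675 -0.170 0.12 -1.485
```

```text
[[ 0.46673487 -0.16296758  0.048     ]
 [ 0.52353601 -0.16610114  0.041     ]
 [ 0.55399777 -0.15937037  0.048     ]]
[ 0.46759422 -0.17039577]
[ 0.52537987 -0.16541392]
[ 0.555269  -0.1628371]
time_s: 19.85
eef_pos: [0.5232, -0.2641, 0.2004]
eef_rot: [-2.231, 1.539, 2.644]
ft_force: [-0.1, -0.8, -0.1]
finger_gap: 0.036
t 19.85 tip [ 0.521  -0.2629  0.1204] turn [ 0.077 -0.018  0.026] shift [  0.4 -47.4 -98.5] dist 109 gap 0.0360 F [-0.1 -0.8 -0.1] q [-0.53  0.08  1.42 -0.    1.67 -0.69]
```

The bar's y disagrees with the shut-guard prediction by about 7 mm, so the guard may start ajar. I'll solve for its height from the rays.

```bash
python3 -c "
from h import *
X=np.array([np.cos(.086),np.sin(.086),0]);Y=np.array([-X[1],X[0],0]);r=np.array([.535,-.277,0])
h=r+.03*X+.112*Y+[0,0,.048]
for f,u in(('w7',(339-.25+79.75-79.75+80,148.3)),('w5',(717/2+80,311/2)),('top0',(555/3.6+164.64,254/3.6+159.64))):
    c=load(f)
    for th in np.arange(-.1,.5,.1):
        b=h+.088*(-np.cos(th)*X)+[0,0,.088*np.sin(th)]
        print(f,round(th,1),(w2px(c,b)[0]-u).round(1), end=' | ')
    print()
"
python3 -m inch '[[151,[0,-12,-25],[0.08,-0.018,0.026]],[151,[0,-14,-28],[0,0,0]],[151,[0,-12,-24],[0,0,0]],[151,[0,-8,-14],[0,0,0]],[151,[0,0,-4],[0,0,0]],[151,[0,0,0],[0,0,0]]]'; python3 go.py 0.4675 -0.170 0.12 -1.485
```

```text
w7 -0.1 [-13.    0.4] | w7 0.0 [-8.7  0.1] | w7 0.1 [-4.2  1. ] | w7 0.2 [0.4 3.1] | w7 0.3 [5.1 6.4] | w7 0.4 [ 9.8 11.1] | 
w5 -0.1 [-17.1  -0.9] | w5 0.0 [-11.4  -0.9] | w5 0.1 [-5.4  0.4] | w5 0.2 [0.8 3.1] | w5 0.3 [7.3 7.4] | w5 0.4 [13.9 13.3] | 
top0 -0.1 [-0.5 -0.3] | top0 0.0 [-0.3 -0.3] | top0 0.1 [-0.2 -0.6] | top0 0.2 [-0.  -1.2] | top0 0.3 [ 0.1 -2.2] | top0 0.4 [ 0.1 -3.5] | 
time_s: 20.35
eef_pos: [0.4631, -0.1702, 0.1846]
eef_rot: [-2.122, 1.547, 2.659]
ft_force: [0.1, -0.3, 0.3]
finger_gap: 0.0359
t 20.35 tip [ 0.4614 -0.1693  0.1046] turn [-0.017 -0.013  0.02 ] shift [-15.4   4.4   0.2] dist 16 gap 0.0359 F [ 0.1 -0.3  0.3] q [-0.42 -0.17  1.7   0.    1.64 -0.49]
```

Bar sits around z 0.062 (guard about 0.15 rad ajar). I'll descend to a tip height of 0.046 and close softly.

```bash
python3 -m inch '[[151,[0,4,0],[-0.017,-0.013,0.02]],[151,[6,2,0],[0,0,0]],[151,[12,0,0],[0,0,0]],[151,[10,0,0],[0,0,0]],[151,[8,0,0],[0,0,0]],[151,[3,0,0],[0,0,0]],[151,[0,0,0],[0,0,0]],[151,[0,0,0],[0,0,0]]]'; python3 go.py 0.4675 -0.170 0.046 -1.485
```

```text
time_s: 21.02
eef_pos: [0.4701, -0.1724, 0.1368]
eef_rot: [-1.602, 1.567, -3.088]
ft_force: [0.0, 0.1, -0.2]
finger_gap: 0.0358
t 21.02 tip [ 0.4699 -0.1724  0.0568] turn [-0.001 -0.     0.003] shift [10.8 -2.4 -2.6] dist 11 gap 0.0358 F [ 0.   0.1 -0.2] q [-0.42 -0.14  1.76 -0.    1.53 -0.5 ]
```

```bash
python3 -m inch '[[151,[3,-1,-1],[0,0,0]],[151,[4,-1,-1],[0,0,0]],[151,[3,0,0],[0,0,0]],[151,[0,0,0],[0,0,0]],[255,[0,0,0],[0,0,0]],[255,[0,0,0],[0,0,0]],[255,[0,0,0],[0,0,0]],[255,[0,0,0],[0,0,0]],[255,[0,0,0],[0,0,0]]]' 8; python3 go.py 0.4675 -0.170 0.046 -1.485
```

```text
time_s: 21.77
eef_pos: [0.4674, -0.1709, 0.1274]
eef_rot: [-1.278, 1.567, -2.764]
ft_force: [0.7, -0.2, 0.7]
finger_gap: 0.0078
t 21.77 tip [ 0.4671 -0.171   0.0474] turn [-0.001  0.001  0.004] shift [ 1.4  0.2 -0.9] dist 2 gap 0.0078 F [ 0.7 -0.2  0.7] q [-0.42 -0.15  1.78 -0.    1.52 -0.5 ]
```

The bar is gripped (7.8 mm gap). Swinging it along the arc, checking half-way.

```bash
python3 -m inch '[[255,[-13,3,0],[0,0,0]],[255,[-12,5,0],[0,0,0]],[255,[-11,7,0],[0,0,0]],[255,[-10,8,0],[0,0,0]],[255,[-9,10,0],[0,0,0]],[255,[0,0,0],[0,0,0]]]'; python3 go.py 0.5494 -0.163 0.121 -1.485
```

```text
time_s: 22.27
eef_pos: [0.5005, -0.1679, 0.184]
eef_rot: [-1.548, 1.562, -3.035]
ft_force: [2.8, 1.4, -2.0]
finger_gap: 0.0076
t 22.27 tip [ 0.4998 -0.168   0.104 ] turn [-0.002  0.     0.009] shift [-17.   49.1  -0.7] dist 52 gap 0.0076 F [ 2.8  1.4 -2. ] q [-0.39 -0.09  1.62 -0.    1.62 -0.47]
```

```bash
python3 -m inch '[[255,[-7,11,0],[0,0,0.009]],[255,[-5,12,0],[0,0,0]],[255,[-4,12,0],[0,0,0]],[255,[-2,12,0],[0,0,0]],[255,[0,8,0],[0,0,0]],[255,[0,0,0],[0,0,0]],[255,[0,0,0],[0,0,0]]]'; python3 go.py 0.5494 -0.163 0.121 -1.485
```

```text
time_s: 22.85
eef_pos: [0.5552, -0.1632, 0.2026]
eef_rot: [-1.552, 1.566, -3.038]
ft_force: [-0.8, -1.2, 2.8]
finger_gap: 0.0075
t 22.85 tip [ 0.5547 -0.1633  0.1226] turn [-0.001  0.     0.005] shift [ 1.6 -5.7 -0.7] dist 6 gap 0.0075 F [-0.8 -1.2  2.8] q [-0.34  0.04  1.46 -0.    1.65 -0.43]
```

```bash
python3 -m inch '[[255,[0,10,0],[0,0,0]],[255,[2,10,0],[0,0,0]],[255,[3,9,0],[0,0,0]],[255,[3,7,0],[0,0,0]],[255,[1,3,0],[0,0,0]],[255,[0,0,0],[0,0,0]],[100,[0,0,0],[0,0,0]],[100,[0,0,0],[0,0,0]],[100,[0,0,0],[0,0,0]],[100,[0,0,0],[0,0,0]]]'; python3 go.py 0.592 -0.16 0.112 -1.485
```

```text
time_s: 23.68
eef_pos: [0.5941, -0.1601, 0.1906]
eef_rot: [-1.655, 1.562, 3.141]
ft_force: [-0.4, 0.1, 0.4]
finger_gap: 0.0306
t 23.68 tip [ 0.5934 -0.1601  0.1106] turn [-0.002 -0.001  0.009] shift [-1.4 -2.1 -0.3] dist 3 gap 0.0306 F [-0.4  0.1  0.4] q [-0.32  0.14  1.37 -0.    1.63 -0.4 ]
```

Released near 2.03 rad. Lift clear, then turn back while closing the fingers for the press.

```bash
python3 -m inch '[[100,[-10,0,0],[0,0,0]],[100,[-25,0,0],[0,0,0]],[100,[-25,0,0],[0,0,0]],[100,[-15,0,0],[0,0,0]],[255,[0,-15,0],[-0.1,0,0]],[255,[0,-20,0],[-0.12,0,0]],[255,[0,-20,0],[-0.12,0,0]],[255,[0,-12,0],[-0.12,0,0]],[255,[0,0,0],[-0.12,0,0]],[255,[0,0,0],[-0.12,0,0]],[255,[0,0,0],[-0.12,0,0]],[255,[0,0,0],[-0.12,0,0]]]' 20; python3 go.py 0.525 -0.1655 0.08 0.086; python3 -c "
from h import *
c=snap('scene','s8'); t=snap('wrist','w8')
im=np.zeros((600,560,3),np.uint8); im[:300]=t['frame'][:300,:,::-1]
im[300:]=cv2.resize(c['frame'][180:330,200:480,::-1],(560,300),interpolation=cv2.INTER_CUBIC)
cv2.imwrite('pics/m8.png',im)"
```

```text
time_s: 24.68
eef_pos: [0.525, -0.1772, 0.2806]
eef_rot: [-1.549, 1.567, -2.061]
ft_force: [0.9, -0.3, -1.2]
finger_gap: 0.0035
t 24.68 tip [ 0.5248 -0.1775  0.2006] turn [-0.598 -0.001  0.004] shift [120.6  11.7   1. ] dist 121 gap 0.0035 F [ 0.9 -0.3 -1.2] q [-0.38 -0.04  1.4  -0.    1.78 -1.44]
```

View pics/m8.png

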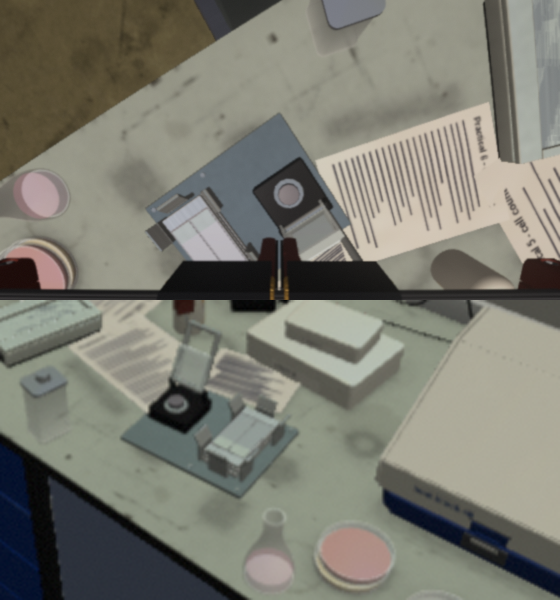

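The guard stands open and leans back. The button is at wrist pixel (288,193).

```bash
python3 -c "
from h import *
print(px2w(load('w8'),[(288,193)],.041))"
python3 -m inch '[[255,[0,0,0],[-0.12,0,0]],[255,[0,0,0],[-0.12,0,0]],[255,[0,0,0],[-0.12,0,0]],[255,[0,0,0],[-0.12,0,0]],[255,[0,5,0],[-0.1,0,0]],[255,[5,6,0],[0,0,0]],[255,[20,0,0],[0,0,0]],[255,[25,0,0],[0,0,0]],[255,[20,0,0],[0,0,0]],[255,[8,0,0],[0,0,0]],[255,[0,0,0],[0,0,0]]]'; python3 go.py 0.525 -0.1655 0.07 0.086
```

```text
[[ 0.52231525 -0.16459153  0.041     ]]
time_s: 25.7
eef_pos: [0.525, -0.165, 0.2052]
eef_rot: [-0.886, 1.562, -0.855]
ft_force: [-0.5, 0.5, 0.3]
finger_gap: 0.0003
t 25.70 tip [ 0.5255 -0.1655  0.1252] turn [-0.055  0.005  0.007] shift [55.2 -0.5 -0.1] dist 55 gap 0.0003 F [-0.5  0.5  0.3] q [-0.36 -0.05  1.54 -0.    1.64 -1.97]
```

```bash
python3 -m inch '[[255,[8,0,-1],[-0.05,0,0]],[255,[18,0,-1],[0,0,0]],[255,[18,0,0],[0,0,0]],[255,[12,0,0],[0,0,0]],[255,[4,0,0],[0,0,0]],[255,[0,0,0],[0,0,0]],[255,[0,0,0],[0,0,0]]]'; python3 go.py 0.524 -0.1655 0.047 0.086
```

```text
time_s: 26.28
eef_pos: [0.5252, -0.1655, 0.1497]
eef_rot: [-0.689, 1.556, -0.623]
ft_force: [-0.8, -0.8, 0.3]
finger_gap: 0.0005
t 26.28 tip [ 0.5262 -0.1662  0.0697] turn [-0.02   0.011  0.01 ] shift [22.7  0.1 -1.2] dist 23 gap 0.0005 F [-0.8 -0.8  0.3] q [-0.37 -0.03  1.62 -0.    1.53 -2.  ]
```

```bash
python3 -m inch '[[255,[5,0,-1],[0,0.01,0.01]],[255,[8,0,0],[0,0,0]],[255,[6,0,0],[0,0,0]],[255,[3,0,0],[0,0,0]],[255,[0,0,0],[0,0,0]]]'; python3 go.py 0.524 -0.1655 0.035 0.086
```

```text
time_s: 26.7
eef_pos: [0.5258, -0.1662, 0.1294]
eef_rot: [-0.136, 1.565, -0.071]
ft_force: [-0.2, -0.2, 0.1]
finger_gap: 0.0004
t 26.70 tip [ 0.5262 -0.1662  0.0494] turn [-0.021  0.006  0.001] shift [14.4  0.8 -1.7] dist 14 gap 0.0004 F [-0.2 -0.2  0.1] q [-0.37 -0.01  1.64  0.    1.5  -2.  ]
```

```bash
python3 -m inch '[[255,[4,0,-1],[0,0,0]],[255,[4,0,0],[0,0,0]],[255,[4,0,0],[0,0,0]],[255,[3,0,0],[0,0,0]],[255,[2,0,0],[0,0,0]]]'; python3 go.py 0.524 -0.1655 0.035 0.086
```

```text
time_s: 27.12
eef_pos: [0.5251, -0.1664, 0.1161]
eef_rot: [-0.243, 1.563, -0.178]
ft_force: [-9.1, 3.1, 15.4]
finger_gap: 0.0005
t 27.12 tip [ 0.5257 -0.1665  0.0361] turn [-0.021  0.008  0.002] shift [ 1.1  1.  -1. ] dist 2 gap 0.0005 F [-9.1  3.1 15.4] q [-0.37 -0.    1.66  0.    1.48 -2.  ]
```

Force reads 15 N at tip height 0.036, so the button is bottomed. Hold a moment, then retract.

```bash
python3 -m inch '[[255,[0.5,0,0],[0,0,0]],[255,[-10,0,0],[0,0,0]],[255,[-20,0,0],[0,0,0]],[255,[-25,0,0],[0,0,0]],[255,[-25,0,0],[0,0,0]],[255,[-30,0,0],[0,0,0]],[255,[-30,0,0],[0,0,0]],[255,[-15,0,0],[0,0,0]],[255,[0,0,0],[0,0,0]],[255,[0,0,0],[0,0,0]],[255,[0,0,0],[0,0,0]]]'; python3 -c "
from h import *
c=snap('scene','s9'); t=snap('wrist','w9')
im=np.zeros((600,560,3),np.uint8); im[:300]=t['frame'][:300,:,::-1]
im[300:]=cv2.resize(c['frame'][180:330,200:480,::-1],(560,300),interpolation=cv2.INTER_CUBIC)
cv2.imwrite('pics/m9.png',im); s=robot.sense(); print(s['ft_force'],s['eef_pos'])"
```

```text
time_s: 28.03
eef_pos: [0.523, -0.1657, 0.2793]
eef_rot: [-0.255, 1.563, -0.19]
ft_force: [-0.4, 0.0, -0.7]
finger_gap: 0.0001
[-0.60546143  0.39362566 -0.51770515] [ 0.52266359 -0.16554432  0.27806552]
```

View pics/m9.png

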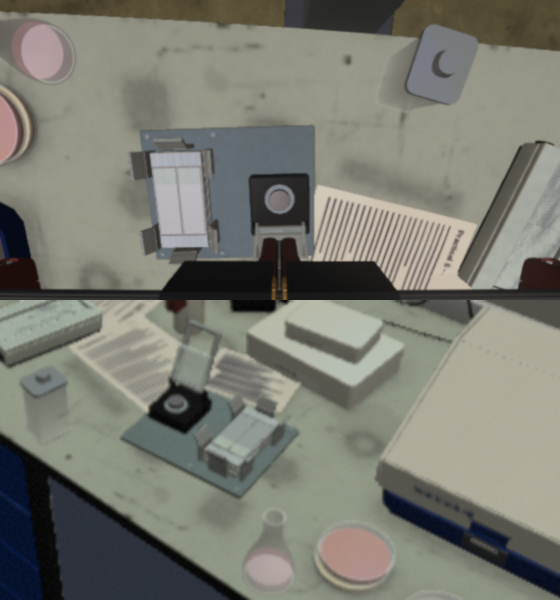

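The guard stands open, the button is up, the carrier sits square in the cradle (wrist 150–212, 150–248), the bystanders are in place and the arm is clear. Handing in.

```bash
python3 -c "
from bench import robot
print(robot.finish_job())"
```

```text
the job is handed in; nothing more can be done
None
```

I completed every step and handed the job in at about 28 s of the 72 s allowed. `finish_job` reports no verdict, so success rests on my own checks.

- **Slide:** I pushed the carrier from behind until about 33 mm stuck out over the bed's open edge.
- **Bench:** I took it by that end, laid it flat on the bench between bed and loader and let go. Part of it lay on a paper sheet there.
- **Cradle:** I took it again across the middle and lowered it onto the stack. It touched at the expected height with about 2.5 N, and I released it there.
- **Guard and button:** I swung the guard to about 2.0 rad by its bar, then pressed the button to its stop. The fingertips were at 36 mm with about 15 N.

**Last checks:** The final pictures show the carrier square between the cradle guides and the guard standing open by itself. The button looks up again, and the jar, flask and bottle look to be where they stood. The arm was clear with no contact force.

**Disagreements:**
- The wrist pictures put the bar about 7 mm to the side of where a fully shut guard would have it. That suggested the guard started about 0.15 rad open, and the grip and swing still went as planned.
- While pressing the button there was also a 9 N sideways force. I took it as friction at the button's stop, and the guard had not moved afterwards.

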